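Crack open the sealed fossil dry box and hold it ajar

TASK

The fossil dry box has to be vented slowly: swing its red clamp lever fully open, then lift the lid and break it free from the sticky seal gently so that it neither jumps nor flies open, and finish while still holding it ajar, still, with its front edge about 4 cm up. Do not let go at the end, leave the clamp open, and leave the trays, bottles, tools and everything else on the table alone.

Things in the scene. Friction and masses are not known exactly. Their poses are not given: they have to be found in the camera images.
- drybox: fossil dry box, fixed: clear box 170 (its x) x 220 (its y) x 80 mm high with white-framed clear lid; on a grey block at the right of its front a red swing clamp. Origin: centre of the underside, on the table. x points from its front (robot's side) to its back, where the lid hinge is; y to the left, parallel to the hinge; z up. Yaw within about 0.3 rad.
- lid (a joint): lid angle about lid_hinge, rad: 0 shut, grows as the front edge rises (0.2 = 37 mm up), stop 1.4. About 0.45 kg (varies by a third). A sticky seal grips it: lifting at the handle takes 14 to 20 N in the first few mm; the grip is gone at about 0.06 rad, then the seal pushes up a little (to 8 N) until clear at 0.13; beyond, only the weight, about 3 N. Let go, it sinks to 0.1 to 0.13 or shuts.
- lid_handle (a point): centre, half-way up, of the lid's handle: upright black block, 30 mm along the box's x, 20 mm along its y, 40 mm high, on top of the lid 35 mm behind the middle of its front edge. Shut: x -60, y 0, z 112 mm of the box, handle from 92 (lid's upper face) to 132 mm height. Turns with the lid, 150 mm ahead of and 32 mm above the hinge when shut; axes then as the box's.
- lid_front (a point): middle of the lid's lower front edge, 80 mm above the table when shut, 185 mm ahead of the hinge; its height over 80 mm is how far the lid stands open
- lid_hinge (a point): middle of the lid's hinge line, which runs along the box's y axis at x = +90 mm, z = 80 mm of the box
- clamp (a joint): angle of the red lever about its upright pivot, rad: at 0 its nose lies 13 mm over the lid's front edge and blocks it, its arm points to the box's right (-y); grows as the arm swings towards the robot (clockwise from above); stop at 1.57, arm pointing away from the box (-x). Nose clear from about 1.15. Starts at 0 to 0.3. Stays where left; about 2 N at the post turns it.
- clamp_post (a point): centre, half-way up, of the clamp's upright red round grip post, 16 mm across, 42 mm tall (from 105 to 147 mm above the table), 58 mm from the pivot; the flat lever under it is 10 mm thick and about 16 mm wide
- clamp_pivot (a point): point on the clamp's upright pivot axis, at the height of clamp_post; at x = -118 mm, y = -75 mm of the box
- tray_slab: open white card tray 170 x 120 x 28 mm with a dark rock slab in it. Origin at the centre of its underside. A bystander: leave alone.
- tray_bits: open white card tray 170 x 120 x 28 mm with small fossil pieces in it. Origin at the centre of its underside. A bystander: leave alone.
- vial: small clear vial with a white cap, 26 mm across, 55 mm tall, standing beside the dry box on its left. Origin at the centre of its underside. A bystander: leave alone.
- glue_bottle: amber bottle with a white cap, 44 mm across, 85 mm tall, standing beside the dry box on its right. Origin at the centre of its underside. A bystander: leave alone.
- jar: glass jar with a lid, 60 mm across, 80 mm tall. Origin at the centre of its underside. A bystander: leave alone.
- brush: brush lying on the table near the robot on its left. Origin under the middle of the tool, on the table. A bystander: leave alone.
- pick: hand pick with a straight shank lying on the table near the robot on its left. Origin under the middle of the tool, on the table. A bystander: leave alone.
- rock: brown lump of rock, 80 x 55 x 45 mm, on the table near the robot on its right. Origin at the centre of its underside. A bystander: leave alone.

How it is judged (in metres and radians):
On the way, in this order (a step that is already met when the one before it is completed fails the run):
1. the clamp is swung open (past 1.3 rad) with the lid still shut (value of joint clamp above 1.3 rad and value of joint lid below 0.03 rad), for 0.2 s.
2. the lid has broken free of the seal (past 0.14 rad), with the fingers on it (value of joint lid above 0.14 rad and contact force between the fingers and lid above 0.5 N), for 0.2 s.
At the end, for the whole second after the job is handed in: The lid is held still by the robot's fingers between 0.16 and 0.30 rad (front edge about 30 to 55 mm up, moving slower than 0.08 rad/s), nothing else on the table touching it, and the clamp lever stands open past 1.3 rad (value of joint lid between 0.16 and 0.3 rad and contact force between the fingers and lid above 1 N and velocity of joint lid between -0.08 and 0.08 rad/s and value of joint clamp above 1.3 rad and contact force between lid and tray_slab below 0.3 N and contact force between lid and tray_bits below 0.3 N and contact force between lid and vial below 0.3 N and contact force between lid and glue_bottle below 0.3 N and contact force between lid and jar below 0.3 N and contact force between lid and brush below 0.3 N and contact force between lid and pick below 0.3 N and contact force between lid and rock below 0.3 N); the arm keeps its last pose, push and grip.
It fails at once if the lid flies open past 0.45 rad (front edge about 80 mm up) (value of joint lid above 0.45 rad).
It fails at once if the lid jumps: faster than 1.5 rad/s (velocity of joint lid above 1.5 rad/s).
It fails at once if a bystander is moved by more than 25 mm or tipped over (distance of any of tray_slab, tray_bits, vial, glue_bottle, jar, brush, pick, rock from where it was at the start of the episode above 0.025 m or angle between any of vial, glue_bottle, jar's own z axis and vertical above 0.5 rad).
It also fails if it takes over 45 s, if anything falls off the work surface, if the arm or the gripper's body presses on something with over 40 N, if the wrist force passes 120 N, or if a joint passes its speed limit or range.

ROBOT

A 6-joint arm with a two-finger parallel gripper is mounted at the origin on the work surface. World frame = base frame: x ahead of the robot, y to its left, z up, the work surface at z = 0. Lengths are in m, angles in degrees, forces in N, time in s.
With the tool pointing down it reaches from about 0.275 to 0.85 m from the base axis. Payload 19 kg.
Tool frame: the origin (TCP) lies at the very end of the fingers, on their centre line; the grasp point (between the pads) lies 19 mm behind it (manip.grip_depth is the z of the grasp point in the tool frame, in m); z points along the fingers, y is the line along which they close (so a half turn about z gives the same grasp; the last joint's range is limited). The gripper opens to 85 mm and grips with 20 to 120 N. Pads are 22 mm wide; open, the fingers measure 114 mm over their backs; the gripper's body (76 mm by 85 mm) begins 54 mm behind the grasp point. The pads swing forward as they close: fully open they stand 13 mm farther back than shut.
Start: joints at [61.822, 8.623, 82.357, -0, 89.026, -7.678], TCP at [0.201, 0.539, 0.231] pointing down, gripper open.
Joint ranges: [-160.23, 160.23], [-39.13, 120.54], [6.94, 153.29], [-79.49, 259.48], [9.18, 160.14], [-161.06, 161.06]. Speed limits (degrees/s): [108.29, 108.29, 127.2, 172.46, 172.46, 172.46].

INTERFACE

Orientations are given as [roll, pitch, yaw] about the fixed x, y, z axes, in that order (R = Rz(yaw) Ry(pitch) Rx(roll)).
In Python, from station import manip, vision gives the robot as it stands.
- The arm moves only by the tool send_rows, never from a script. Its argument "series" is a list of rows, each a list of 2 entries, a list of its own where there are three numbers: the shift along the tool's x, y, z in units of 60 mm (1.0 is 60 mm), then the turn about the tool's z in units of 10 degrees (1.0 is 10 degrees). In form: [[[tx, ty, tz], turn], ...]. A call has 1 to 20 rows; each row is the pose to reach, as a shift and turn from the pose commanded when the call began, along the tool's axes at that moment; what a row does not reach only later rows make up. A row lasts 1/8 s, in which the tool goes at most 62.5 mm and 10.7 degrees, less where a joint would pass 70% of its speed; a pose out of reach is approached as far as the arm can. A call with a gripper value outside its range is refused whole. "claw" is the opening, from 0 (shut) to 1 (fully open), set as the call begins (left out, the last holds). The fingers move at their own pace and stop on an object; "force" is the grip in N (left out, the last holds). Time passes only in rows, so rows that repeat a pose let the fingers close. It gives the time, the measured TCP pose, the force, the opening and the grip force at its end, in the units of the state.
- manip.sense(): the state, without advancing time (a new reading comes with each control period).
- vision.get_image(name): name is "side" or "top"; returns a dict with "frame" (420x560x3 uint8, blue, green, red), "z_map" (420x560 float32, m along the optical axis (not along the pixel's ray), 0 where there is no reading), "intrinsics" (3x3 intrinsics, pixels), "R" (3x3) and "t" (3): a world point X has camera coordinates R X + t. Camera axes: x right, y down, z forward; pixel columns grow to the right and rows downward; lengths in m; the calibration is good to about 2 mm. A picture is of the moment at which its call begins.
- manip.job_done(): hands the job in; it is judged then, once.
The state is a dict: "time_s": time; "joint_pos": joint angles; "joint_vel": joint speeds; "joint_torque": joint torques, N m; "tool_pos": TCP position; "tcp_rot": TCP orientation; "wrist_force": force on the tool from outside, world axes, zero at the start; "wrist_torque": the same for the moment, N m; "gripper_width": finger opening in m; "gripper_force": force on a finger pad.
Only numpy, scipy, OpenCV 4.12 (cv2) and the standard library are available. Lean on these libraries where they do the work, as an engineer would, in place of code of your own. Each camera call takes 0.05 s, during which the arm holds its last target. There are 200 camera calls.

## Working session

There is one attempt and no reset: what is moved stays moved. The work goes in short steps, Python scripts to look and compute and a tool call to move; the robot and the scene stay as the last step left them, time stands still between calls to the robot, and variables do not carry over. Pictures are saved under pics/ and viewed, at most 10 in all, crops included, and the job is handed in when it is done.

Besides the shell and the picture viewer there is one more tool, called after ">>>" by a JSON object that holds its "name" and its "arguments". send_rows: Moves the arm, as the interface text tells. Its arguments: {"type":"object","properties":{"series":{"type":"array"},"claw":{"type":"number"},"force":{"type":"number"}},"required":["series"]}

```bash
mkdir -p pics
python3 - <<'E'
from station import manip, vision
import cv2,numpy as np
s=manip.sense(); print(s['time_s'],s['tool_pos'],s['tcp_rot'],manip.grip_depth)
for n in("top","side"):
    d=vision.get_image(n); cv2.imwrite(f"pics/{n}0.png",d["frame"]); np.savez(f"{n}0.npz",**d); print(d["intrinsics"],d["R"],d["t"])
E
```

```text
0.0 [0.20128713 0.53837491 0.23068414] [-1.79933265e+02 -9.98915478e-03  1.59498947e+02] -0.0187
[[520.42943224   0.         279.59169084]
 [  0.         520.42943224 211.01485057]
 [  0.           0.           1.        ]] [[ 0.02644318 -0.99947809  0.01855529]
 [-0.99034884 -0.02871885 -0.13558911]
 [ 0.13605123 -0.0147908  -0.99059139]] [-0.02406583  0.57011555  1.48184463]
[[382.87947883   0.         282.95687443]
 [  0.         382.87947883 210.78366601]
 [  0.           0.           1.        ]] [[ 0.77363709 -0.63333614  0.0192612 ]
 [-0.40668953 -0.5196336  -0.75138842]
 [ 0.4858902   0.57346862 -0.659579  ]] [-0.44778409  0.31777114  0.91249898]
```

View pics/top0.png

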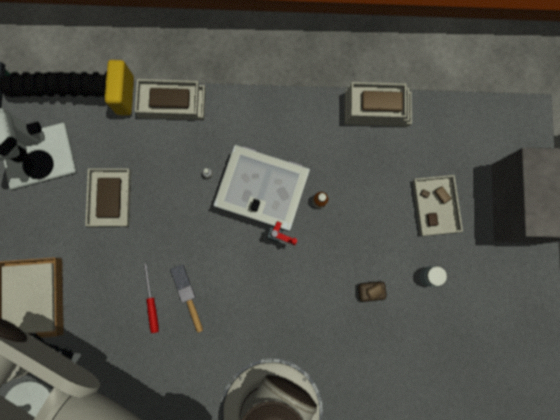

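View pics/side0.png

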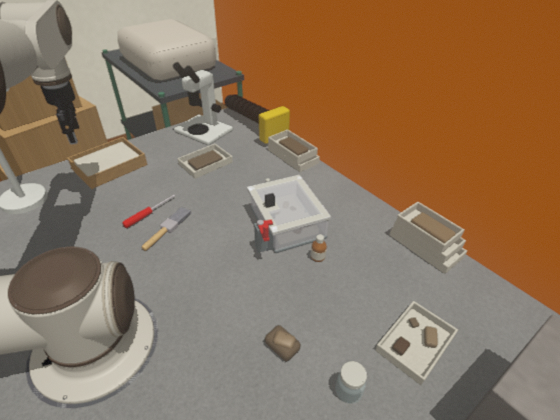

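The top view shows the box centred near (262,188), with its handle at (255,205) and the red clamp at (283,235). In the side view the handle is near (269,200) and the clamp near (265,230).

```bash
cat > h.py <<'E'
import numpy as np,cv2
def ray(d,uv,z):
    K,R,t=d["intrinsics"],d["R"],d["t"]; c=-R.T@t
    r=R.T@np.linalg.solve(K,np.r_[uv,1.]); return c+r*(z-c[2])/r[2]
def tri(d1,u1,d2,u2):
    P=[d["intrinsics"]@np.c_[d["R"],d["t"]] for d in(d1,d2)]
    X=cv2.triangulatePoints(P[0],P[1],np.float64(u1).reshape(2,1),np.float64(u2).reshape(2,1)).ravel();return X[:3]/X[3]
def back(d,m):
    v,u=np.nonzero(m&(d["z_map"]>0)); z=d["z_map"][v,u]
    return (np.c_[(np.c_[u,v,np.ones(len(u))]@np.linalg.inv(d["intrinsics"]).T)*z[:,None]]-d["t"])@d["R"]
def red(f):
    f=f.astype(int);return (f[...,2]>110)&(f[...,1]<60)&(f[...,0]<70)
E
python3 - <<'E'
from h import *
T=np.load("top0.npz");S=np.load("side0.npz")
f=T["frame"];g=f.min(2)
P=back(T,np.ones(g.shape,bool)) 
roi=np.zeros(g.shape,bool);roi[130:260,195:330]=1
# white frame
m=((g>130)&roi).astype(np.uint8)
cs=max(cv2.findContours(m,0,2)[0],key=cv2.contourArea)
r=cv2.minAreaRect(cs);b=cv2.boxPoints(r);print("rect",r)
q=np.array([ray(T,p,0.092) for p in b]);print(q.round(4));print([np.linalg.norm(q[i]-q[i-1]).round(4) for i in range(4)])
print("centre",q.mean(0))
for n,d,(r0,r1,c0,c1) in(("top",T,(190,260,240,310)),("side",S,(185,260,245,290))):
    f=d["frame"];roi=np.zeros(f.shape[:2],bool);roi[r0:r1,c0:c1]=1
    k=(f.max(2)<45)&roi
    nn,l,st,ce=cv2.connectedComponentsWithStats(k.astype(np.uint8))
    print(n,"black",[(st[i],ce[i].round(1)) for i in range(1,nn) if st[i,4]>20])
    for i in range(1,nn):
        if st[i,4]>20: X=back(d,l==i);print(np.median(X,0).round(4),X[:,2].min(),X[:,2].max())
    rm=red(f)&roi;X=back(d,rm);v,u=np.nonzero(rm);print("red",len(X),u.mean(),v.mean(),u.min(),u.max(),v.min(),v.max());
    h=X[X[:,2]>.125];print("hi",len(h),h.mean(0) if len(h) else 0,np.percentile(X[:,2],[5,50,95]))
big=[cv2.resize(T["frame"][130:260,195:335],None,fx=4,fy=4),cv2.resize(S["frame"][165:265,235:340],(546,520))]
cv2.imwrite("pics/a.png",cv2.resize(np.hstack(big),(800,380)))
E
```

```text
rect ((261.7906799316406, 186.72406005859375), (80.01981353759766, 64.58857727050781), 18.189044952392578)
[[ 0.5752  0.1786  0.092 ]
 [ 0.7546  0.1287  0.092 ]
 [ 0.6882 -0.0907  0.092 ]
 [ 0.5107 -0.0373  0.092 ]]
[np.float64(0.2254), np.float64(0.1861), np.float64(0.2292), np.float64(0.1854)]
centre [0.63215512 0.0448338  0.092     ]
top black [(array([251, 200,   8,  11,  65], dtype=int32), array([254.4, 205.1])), (array([240, 216,  45,  32, 270], dtype=int32), array([262.6, 231.6]))]
[0.572  0.0635 0.1323] 0.10500488336011904 0.1381257166643222
[0.5118 0.0353 0.001 ] -0.00933299915861488 0.09413493698979113
red 136 283.7971014492754 234.93478260869566 274 296 222 243
hi 25 [ 0.47697708 -0.04765235  0.14735609] [0.09601962 0.10606241 0.14898991]
side black []
red 37 264.5945945945946 233.8918918918919 262 267 228 239
hi 13 [ 0.47003097 -0.05073624  0.1338441 ] [0.10414607 0.11988833 0.13987835]
```

View pics/a.png

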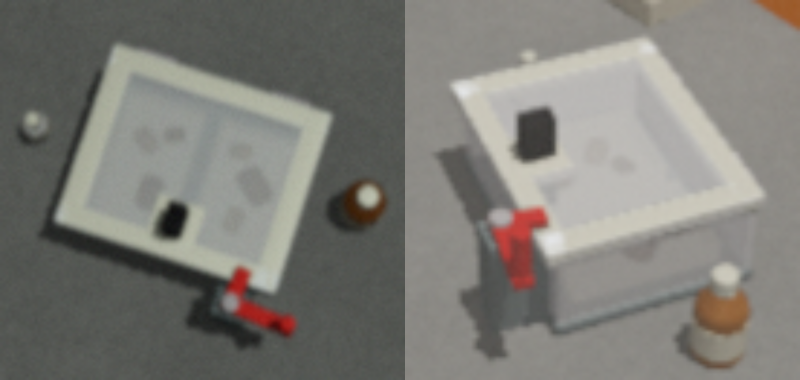

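The crop shows the lid outline, the handle and the clamp, with its arm pointing right and slightly towards the robot. Box yaw is about -16°. The measured pivot-to-post distance is 57 mm against 58 mm given, and the handle height also fits. Next I go above the post.

```bash
cat > geo.py <<'E'
import sys,numpy as np
from scipy.spatial.transform import Rotation as Ro
from station import manip
# usage: geo.py x y z yaw  (repeat) -> rows
s=manip.sense();R=Ro.from_euler('xyz',s['tcp_rot'],degrees=True)
print(s['time_s'],s['tool_pos'].round(4) if hasattr(s['tool_pos'],'round') else s['tool_pos'],np.round(s['tcp_rot'],2),'F',np.round(s['wrist_force'],1),s['gripper_width'],s['gripper_force'])
a=[float(v) for v in sys.argv[1:]]
for i in range(0,len(a),4):
    d=R.inv().apply(np.array(a[i:i+3])-s['tool_pos'])/0.06
    print([[float(v) for v in d.round(3)],round(float(-((a[i+3]-s['tcp_rot'][2]+180)%360-180)/10),3)])
E
python3 geo.py .477 -.048 .2 155.7
```

```text
0.1 [0.2013 0.5384 0.2308] [-1.7994e+02 -1.0000e-02  1.5950e+02] F [-0.5 -0.3 -0.4] 0.08546479122969117 0.0
[[-7.727, -7.545, 0.52], 0.38]
```

>>> {"name": "send_rows", "arguments": {"series": [[[-7.73,-7.55,0.52],0.38],[[-7.73,-7.55,0.52],0.38],[[-7.73,-7.55,0.52],0.38],[[-7.73,-7.55,0.52],0.38],[[-7.73,-7.55,0.52],0.38],[[-7.73,-7.55,0.52],0.38],[[-7.73,-7.55,0.52],0.38],[[-7.73,-7.55,0.52],0.38],[[-7.73,-7.55,0.52],0.38],[[-7.73,-7.55,0.52],0.38],[[-7.73,-7.55,0.52],0.38],[[-7.73,-7.55,0.52],0.38],[[-7.73,-7.55,0.52],0.38],[[-7.73,-7.55,0.52],0.38],[[-7.73,-7.55,0.52],0.38],[[-7.73,-7.55,0.52],0.38]], "claw": 0.5, "force": 25}}

```text
time_s: 2.1
tool_pos: [0.4771, -0.0478, 0.2002]
tcp_rot: [-180.0, 0.0, 155.7]
wrist_force: [0.1, -0.2, 0.3]
gripper_width: 0.0423
gripper_force: 0.0
```

```bash
python3 geo.py .477 -.048 .112 155.7
python3 - <<'E'
from station import vision
import cv2
d=vision.get_image("side");e=vision.get_image("top")
import numpy as np
cv2.imwrite("pics/b.png",np.hstack([cv2.resize(d["frame"][130:280,190:340],(400,400)),cv2.resize(e["frame"][170:270,220:320],(400,400))]))
E
```

```text
2.1 [ 0.4771 -0.0478  0.2002] [-1.8000e+02  1.0000e-02  1.5574e+02] F [ 0.1 -0.2  0.3] 0.04232731995902302 0.0
[[0.0, -0.004, 1.471], 0.004]
```

View pics/b.png

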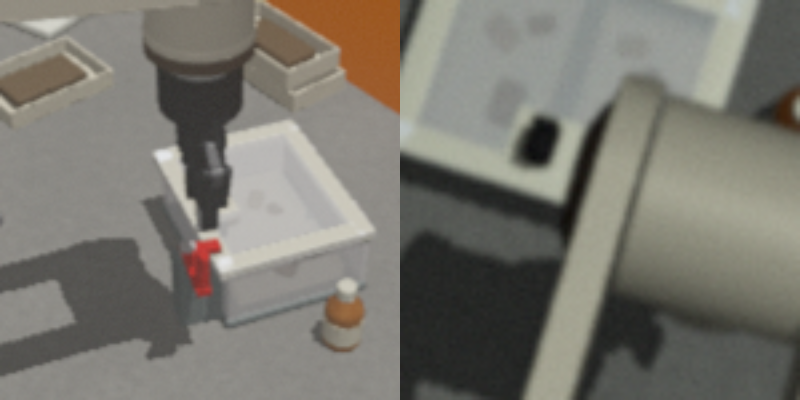

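The fingertips at (207,228) in the left crop stand right above the red post at (205,265). I go down and close.

>>> {"name": "send_rows", "arguments": {"series": [[[0,0,0.5],0],[[0,0,1.0],0],[[0,0,1.3],0],[[0,0,1.45],0],[[0,0,1.45],0]]}}

```text
time_s: 2.82
tool_pos: [0.4771, -0.0482, 0.113]
tcp_rot: [-180.0, -0.0, 155.7]
wrist_force: [0.5, -0.1, 0.6]
gripper_width: 0.0426
gripper_force: 0.0
```

>>> {"name": "send_rows", "arguments": {"series": [[[0,0,0],0],[[0,0,0],0],[[0,0,0],0],[[0,0,0],0],[[0,0,0],0],[[0,0,0],0]], "claw": 0}}

```text
time_s: 3.58
tool_pos: [0.4775, -0.0484, 0.1138]
tcp_rot: [-180.0, 0.1, 155.7]
wrist_force: [-2.1, -2.0, 6.2]
gripper_width: 0.0154
gripper_force: 26.2
```

Run:
```python
import numpy as np,subprocess
p=np.array([.5004,.0044]);q=np.array([.477,-.048]);v=q-p;a0=np.arctan2(v[1],v[0]);a=[]
for i in range(1,13):
    d=np.radians(80/12*i);r=.058;t=a0-d
    a+=[p[0]+r*np.cos(t),p[1]+r*np.sin(t),.113,155.7-np.degrees(d)]
print(np.degrees(a0),a[-4:]);subprocess.run(["python3","geo.py"]+[f"{x:.4f}" for x in a])
```

```text
3.575 [ 0.4775 -0.0484  0.1138] [-1.7999e+02  7.0000e-02  1.5570e+02] F [-2.1 -2.   6.2] 0.015361723113102155 26.195878386497498
[[0.122, -0.002, 0.014], 0.666]
[[0.233, 0.018, 0.013], 1.333]
[[0.341, 0.049, 0.013], 2.0]
[[0.445, 0.094, 0.013], 2.666]
[[0.543, 0.148, 0.013], 3.333]
[[0.633, 0.215, 0.013], 4.0]
[[0.716, 0.293, 0.013], 4.666]
[[0.787, 0.378, 0.013], 5.333]
[[0.85, 0.472, 0.013], 6.0]
[[0.901, 0.572, 0.012], 6.666]
[[0.94, 0.679, 0.012], 7.333]
[[0.967, 0.787, 0.012], 8.0]
-114.06386144401823 [np.float64(0.4441385222004117), np.float64(0.018494187305639245), 0.113, np.float64(75.69999999999999)]
```

>>> {"name": "send_rows", "arguments": {"series": [[[0.11,0,-0.03],0.67],[[0.23,0.02,-0.03],1.33],[[0.34,0.05,-0.03],2.0],[[0.445,0.094,-0.03],2.67],[[0.54,0.148,-0.03],3.33],[[0.63,0.215,-0.03],4.0],[[0.715,0.293,-0.03],4.67],[[0.787,0.378,-0.03],5.33],[[0.85,0.472,-0.03],6.0],[[0.9,0.572,-0.03],6.67],[[0.94,0.679,-0.03],7.33],[[0.965,0.787,-0.03],8.0],[[0.965,0.787,-0.03],8.0]]}}

```text
time_s: 5.2
tool_pos: [0.4419, 0.0193, 0.1142]
tcp_rot: [-179.7, 0.0, 75.6]
wrist_force: [-15.0, 5.3, 1.3]
gripper_width: 0.0147
gripper_force: 26.8
```

```bash
python3 geo.py
python3 - <<'E'
from station import vision
import cv2
d=vision.get_image("side");e=vision.get_image("top")
import numpy as np
cv2.imwrite("pics/c.png",np.hstack([cv2.resize(d["frame"][130:280,190:340],(400,400)),cv2.resize(e["frame"][170:270,220:320],(400,400))]))
E
```

```text
5.2 [0.4419 0.0193 0.1142] [-1.7973e+02  3.0000e-02  7.5610e+01] F [-15.    5.3   1.3] 0.014718713597468229 26.842874586582184
```

View pics/c.png

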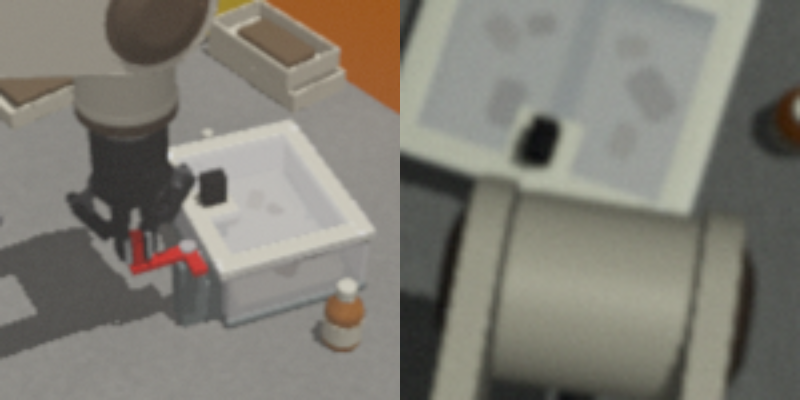

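The clamp lever now points at the robot: in the left crop the arm runs from the pivot at (190,250) to the post at (137,250). That is about 1.54 rad, and the lid is still shut. Release, rise, and measure the handle again.

>>> {"name": "send_rows", "arguments": {"series": [[[0,0,0],0],[[0,0,0],0],[[0,0,0],0],[[0,0,0],0],[[0,0,-0.4],0],[[0,0,-1.0],0],[[0,0,-1.6],0],[[0,0,-1.6],0]], "claw": 0.5}}

```text
time_s: 6.3
tool_pos: [0.4448, 0.0185, 0.2134]
tcp_rot: [179.8, -0.0, 75.7]
wrist_force: [0.0, -0.2, -1.2]
gripper_width: 0.0428
gripper_force: 0.0
```

```bash
python3 - <<'E'
from h import *
from station import vision
T=vision.get_image("top");S=vision.get_image("side")
for n,d,(r0,r1,c0,c1) in(("top",T,(190,215,245,265)),("side",S,(188,215,262,282))):
    f=d["frame"];roi=np.zeros(f.shape[:2],bool);roi[r0:r1,c0:c1]=1
    k=(f.max(2)<70)&roi
    nn,l,st,ce=cv2.connectedComponentsWithStats(k.astype(np.uint8))
    i=1+st[1:,4].argmax();X=back(d,l==i);h=X[X[:,2]>.126]
    print(n,st[i],ce[i],len(h),h.mean(0).round(4),h.min(0).round(4),h.max(0).round(4))
    rm=red(f);X=back(d,rm);X=X[(X[:,2]>.13)&(X[:,0]>.4)&(X[:,0]<.52)];print("post",len(X),X.mean(0).round(4))
E
python3 geo.py .575 .062 .21 164
```

```text
top [250 199   9  13  83] [254.10843373 205.34939759] 68 [0.573  0.0624 0.1322] [0.559  0.0529 0.1271] [0.5892 0.0747 0.1404]
post 0 [nan nan nan]
side [265 194   9  13  91] [269.36263736 200.10989011] 32 [0.5698 0.0565 0.1318] [0.5579 0.0493 0.1266] [0.5808 0.0629 0.136 ]
post 19 [0.4374 0.0155 0.1396]
6.4 [0.4438 0.0187 0.2106] [179.99   0.    75.7 ] F [-0.2 -0.6 -0.4] 0.04248911200666879 0.0
[[1.24, 1.941, 0.011], -8.83]<stdin>:10: RuntimeWarning: Mean of empty slice.
  ret = um.true_divide(
```

>>> {"name": "send_rows", "arguments": {"series": [[[0.4,0.6,0],-1],[[0.8,1.3,0],-2],[[1.23,1.93,0],-3],[[1.23,1.93,0],-4],[[1.23,1.93,0],-5],[[1.23,1.93,0],-6],[[1.23,1.93,0],-7],[[1.23,1.93,0],-8],[[1.23,1.93,0],-8.83],[[1.23,1.93,0],-8.83],[[1.23,1.93,0],-8.83]], "claw": 0.6}}

```text
time_s: 7.78
tool_pos: [0.5741, 0.0616, 0.2102]
tcp_rot: [-180.0, -0.1, 163.8]
wrist_force: [-0.1, -0.5, 0.5]
gripper_width: 0.0512
gripper_force: 0.0
```

```bash
python3 geo.py .5745 .0615 .102 164
python3 - <<'E'
from station import vision
import cv2
d=vision.get_image("side");e=vision.get_image("top")
import numpy as np
cv2.imwrite("pics/d.png",np.hstack([cv2.resize(d["frame"][130:250,210:330],(400,400)),cv2.resize(e["frame"][170:270,220:320],(400,400))]))
E
```

```text
7.775 [0.5741 0.0616 0.2102] [-1.7998e+02 -6.0000e-02  1.6380e+02] F [-0.1 -0.5  0.5] 0.05124671855853 0.0
[[-0.009, 0.001, 1.804], -0.02]
```

View pics/d.png

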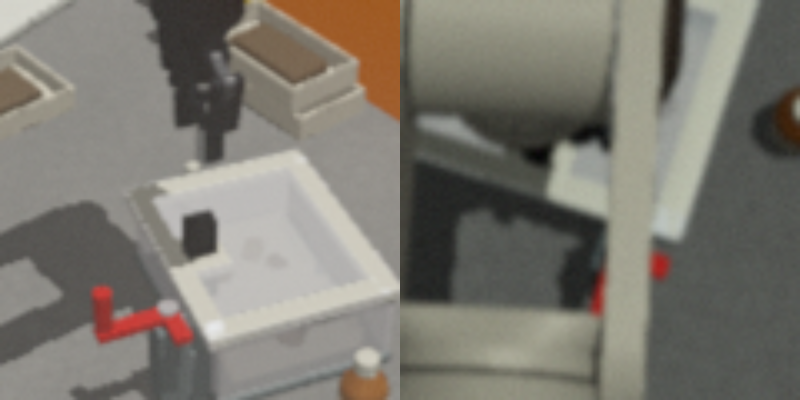

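The post stands at (103,312) in the left crop with the clamp open and its nose off the lid. The fingers at (210,140) are above the handle at (198,233). I go down and grip.

>>> {"name": "send_rows", "arguments": {"series": [[[0,0,0.5],0],[[0,0,1.0],0],[[0,0,1.4],0],[[0,0,1.65],0],[[0,0,1.78],0],[[0,0,1.78],0]]}}

```text
time_s: 8.62
tool_pos: [0.5743, 0.0616, 0.1042]
tcp_rot: [-180.0, -0.0, 164.0]
wrist_force: [-0.4, -0.1, -0.3]
gripper_width: 0.0513
gripper_force: 0.0
```

>>> {"name": "send_rows", "arguments": {"series": [[[0,0,0],0],[[0,0,0],0],[[0,0,0],0],[[0,0,0],0],[[0,0,0],0],[[0,0,0],0],[[0,0,0],0]], "claw": 0, "force": 70}}

```text
time_s: 9.5
tool_pos: [0.5746, 0.0614, 0.105]
tcp_rot: [180.0, 0.1, 164.0]
wrist_force: [-2.1, -1.2, 6.1]
gripper_width: 0.019
gripper_force: 68.4
```

```bash
python3 geo.py
python3 - <<'E'
import numpy as np
for t in np.arange(.02,.25,.02):
    dx=(-150*np.cos(t)+32*np.sin(t)+150)/60;dz=(32*np.cos(t)+150*np.sin(t)-32)/60
    print(round(t,2),"x",round(-dx,3),"z",round(-dz,3))
E
```

```text
9.5 [0.5746 0.0614 0.105 ] [1.8000e+02 7.0000e-02 1.6398e+02] F [-2.1 -1.2  6.1] 0.01899909228224512 68.37847352027893
0.02 x -0.011 z -0.05
0.04 x -0.023 z -0.1
0.06 x -0.036 z -0.149
0.08 x -0.051 z -0.198
0.1 x -0.066 z -0.247
0.12 x -0.082 z -0.295
0.14 x -0.099 z -0.344
0.16 x -0.117 z -0.391
0.18 x -0.136 z -0.439
0.2 x -0.156 z -0.486
0.22 x -0.177 z -0.533
0.24 x -0.198 z -0.579
```

Gripped (19 mm wide, 68 N). I start the slow peel along the arc.

>>> {"name": "send_rows", "arguments": {"series": [[[-0.005,0,-0.02],0],[[-0.01,0,-0.04],0],[[-0.014,0,-0.06],0],[[-0.018,0,-0.08],0],[[-0.023,0,-0.1],0],[[-0.027,0,-0.115],0],[[-0.031,0,-0.13],0],[[-0.036,0,-0.15],0],[[-0.04,0,-0.165],0],[[-0.046,0,-0.18],0]]}}

```text
time_s: 10.75
tool_pos: [0.5766, 0.0607, 0.1132]
tcp_rot: [-180.0, -0.1, 164.0]
wrist_force: [10.1, -1.5, -21.7]
gripper_width: 0.0188
gripper_force: 72.3
```

>>> {"name": "send_rows", "arguments": {"series": [[[-0.003,0,-0.01],0],[[-0.006,0,-0.02],0],[[-0.01,0,-0.03],0],[[-0.013,0,-0.04],0],[[-0.016,0,-0.05],0],[[-0.02,0,-0.065],0],[[-0.026,0,-0.08],0],[[-0.031,0,-0.095],0]]}}

```text
time_s: 11.75
tool_pos: [0.5789, 0.0601, 0.1199]
tcp_rot: [-180.0, -0.0, 164.0]
wrist_force: [8.7, -2.0, -14.9]
gripper_width: 0.0185
gripper_force: 72.8
```

```bash
python3 geo.py
python3 - <<'E'
from station import vision
import cv2
d=vision.get_image("side")
cv2.imwrite("pics/e.png",cv2.resize(d["frame"][140:265,220:345],(600,600)))
E
```

```text
11.75 [0.5789 0.0601 0.1199] [-1.7998e+02 -2.0000e-02  1.6398e+02] F [  8.7  -2.  -14.9] 0.018528530501959583 72.77766108512878
```

View pics/e.png

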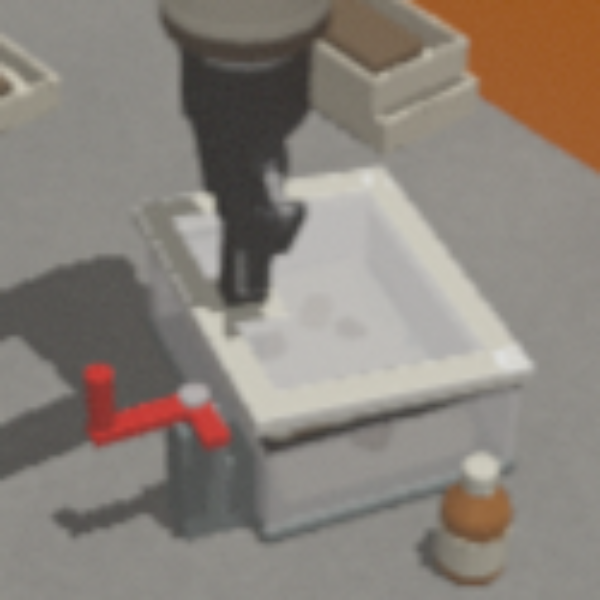

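The lid's front has come up, with a dark gap along its right side from (270,440) to (500,385), and the grip holds. I carry on slowly.

>>> {"name": "send_rows", "arguments": {"series": [[[-0.005,0,-0.015],0],[[-0.01,0,-0.03],0],[[-0.016,0,-0.045],0],[[-0.022,0,-0.06],0],[[-0.028,0,-0.075],0],[[-0.034,0,-0.09],0],[[-0.04,0,-0.105],0],[[-0.046,0,-0.12],0]]}}

```text
time_s: 12.8
tool_pos: [0.5817, 0.0593, 0.1273]
tcp_rot: [-180.0, 0.0, 164.0]
wrist_force: [9.4, -2.8, -12.2]
gripper_width: 0.0187
gripper_force: 72.7
```

>>> {"name": "send_rows", "arguments": {"series": [[[-0.006,0,-0.015],0],[[-0.012,0,-0.03],0],[[-0.018,0,-0.045],0],[[-0.024,0,-0.06],0],[[-0.03,0,-0.075],0],[[-0.036,0,-0.09],0],[[-0.042,0,-0.105],0],[[-0.048,0,-0.12],0]]}}

```text
time_s: 13.8
tool_pos: [0.5847, 0.0584, 0.1344]
tcp_rot: [-180.0, 0.0, 164.0]
wrist_force: [12.6, -4.2, -16.1]
gripper_width: 0.0189
gripper_force: 71.9
```

```bash
cat > lid.py <<'E'
from h import *
from station import vision
c,s=np.cos(np.radians(-16)),np.sin(np.radians(-16));O=np.array([.6335,.0443])
S=vision.get_image("side")
X=back(S,S["frame"].min(2)>125)
x=(X[:,0]-O[0])*c+(X[:,1]-O[1])*s; y=-(X[:,0]-O[0])*s+(X[:,1]-O[1])*c;z=X[:,2]
k=(abs(x)<.11)&(y<-.088)&(y>-.114)&(z>.075)&(z<.17)
p=np.polyfit(x[k],z[k],1);r=abs(z[k]-np.polyval(p,x[k]));k2=np.flatnonzero(k)[r<.006];p=np.polyfit(x[k2],z[k2],1)
print(len(k2),"slope angle",-np.arctan(p[0]),"z at front",np.polyval(p,-.095),"z at back",np.polyval(p,.09))
cv2.imwrite("pics/f.png",cv2.resize(S["frame"][140:265,220:345],(600,600)))
E
python3 geo.py; python3 lid.py
```

```text
13.8 [0.5847 0.0584 0.1344] [-1.7999e+02  4.0000e-02  1.6397e+02] F [ 12.6  -4.2 -16.1] 0.018855731784418486 71.9305694103241
420 slope angle 0.1900384922048211 z at front 0.12751539316276483 z at back 0.09192883871645015
```

View pics/f.png

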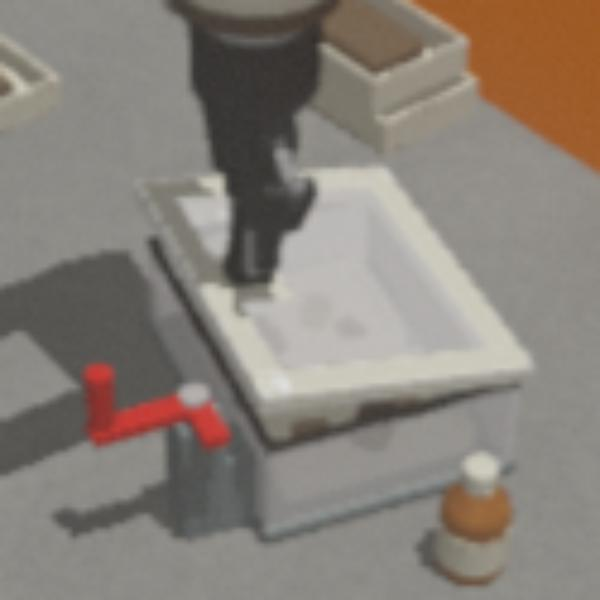

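The lid stands about 0.19 rad open, by its slope in depth and by a tool rise of 29 mm. I nudge it to mid-range and hold.

>>> {"name": "send_rows", "arguments": {"series": [[[-0.006,0,-0.015],0],[[-0.012,0,-0.03],0],[[-0.018,0,-0.045],0],[[-0.022,0,-0.055],0],[[-0.022,0,-0.055],0],[[-0.022,0,-0.055],0],[[-0.022,0,-0.055],0],[[-0.022,0,-0.055],0],[[-0.022,0,-0.055],0],[[-0.022,0,-0.055],0]]}}

```text
time_s: 15.1
tool_pos: [0.5862, 0.0579, 0.1377]
tcp_rot: [-180.0, 0.1, 164.0]
wrist_force: [15.0, -4.3, -15.0]
gripper_width: 0.0187
gripper_force: 71.8
```

```bash
python3 geo.py; python3 lid.py; python3 lid.py; python3 -c "
from station import manip; print(manip.job_done())"
```

```text
15.1 [0.5862 0.0579 0.1377] [-1.7998e+02  7.0000e-02  1.6397e+02] F [ 15.   -4.3 -15. ] 0.01869107328378005 71.83995723724365
432 slope angle 0.21154107436422476 z at front 0.13147997628700944 z at back 0.09175047519886731
419 slope angle 0.2122692911708751 z at front 0.13187453695673862 z at back 0.0920040804928121
the job is handed in; nothing more can be done
None
```

I swung the clamp open to about 1.54 rad, broke the lid free slowly, and handed the job in with the gripper still holding the lid still at about 0.21 rad (front edge about 4 cm up); the hand-in returned no verdict.

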